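Hold a keyed punch home in its die hub at the goldsmith's bench

TASK

Set the aluminium die hub flat and square into the pocket of the green bolster, its notched corner at the pocket's filled corner. Then take the square-headed keyed punch from the wooden rack, put it into the bore of the seated hub, turn it until its key slips into the keyway, and push it fully home against the ejector spring until its collar sits flush on the hub. Finish still gripping the punch and pressing it down, so that it stays home ready for the mallet, and leave everything else on the bench where it is.

Things in the scene. Friction and masses are not known exactly. Their poses are not given: they have to be found in the camera images.
- bolster: Fixed die bolster: dark steel base plate 130 x 114 mm (x, y), 8 mm thick, carrying a green rectangular wall frame, 116 x 100 mm outside, walls 16 mm thick with tops at 20 mm, round a pocket. Green bolt lugs stick out at both ends in x (to 87 mm). Origin: centre of the underside, on the bench top, under the pocket's centre; z up.
- pocket (a point): Centre of the bolster's pocket floor, 8 mm above the bench, axes as the bolster's. The pocket is 84 x 68 mm (x, y) and 12 mm deep; its +x +y corner is filled by a 14 x 14 mm green post as high as the walls. The hub is seated when its origin is at this point, axes parallel (2 mm clearance a side).
- ejector (a joint): Sprung brass ejector pin, 12 mm diameter, upright in the pocket's centre; at 0 its top is 18 mm above the pocket floor (inside the bore of a seated hub). Value in m, grows as it is pressed down: 6 N starts it, plus 500 N/m, travel 0.010. With the punch fully home it reads 0.008 (10 N); the punch's own weight does not press it down.
- die_hub: Loose aluminium die hub, 0.3 kg, upright on the bench: flat flange 80 x 64 x 14 mm (x, y, z), a 16 mm square notch cut from its +x +y corner, carrying an octagonal hub 44 mm across flats (flats face x, y and diagonals), top 50 mm above the underside. A bore 20 mm across flats runs straight through. Origin: centre of the underside, on the bore's axis; z up.
- keyway (a point): Mouth of the hub's keyway, on the hub's top face 12.5 mm from the bore's axis. The keyway is an 8 mm wide slot running from the bore towards the hub's +x, out to 15 mm from the axis, open at the top, ending blind 14 mm above the hub's underside. A red mark on the hub's top and side shows it.
- punch: Loose steel keyed punch, 0.3 kg, 91 mm tall, hanging upright by its collar in either hole of the rack. Origin: centre of the foot; z up. From the foot: round shaft 18 mm diameter, 40 mm long, chamfered at the lowest 4 mm; collar 36 mm diameter at 40 to 46 mm; square head above. Fully home, its collar lies on the hub's top, foot 10 mm above the hub's underside, +x along the hub's +x.
- head (a point): Middle of the punch's dark square head, 68.5 mm above its foot, on the axis. The head is 24 x 24 mm, sides square to the punch's x and y, from 46 to 91 mm above the foot: grip it here. A red mark on the head's top, its +x side and the collar shows the key's direction.
- key (a point): Lower end of the punch's key, 10 mm above its foot, 11 mm from the axis towards the punch's +x. The key is 5 mm wide, stands out to 13 mm from the axis and runs from 10 to 38 mm above the foot; the lowest 10 mm of the shaft are a round pilot without key, so the key rests on the hub's top until turned into the keyway.
- rack: Fixed dark wooden rack block 66 x 170 x 50 mm (x, y, z) with two 29 mm square holes at y = -45 and +45 mm, 45 mm deep. Origin: centre of the underside; z up. The keyed punch hangs in one hole, the spare punch in the other (either way round), each foot 10 mm above the bench.
- spare_punch: Loose spare punch, not to be used: like the keyed punch but brass, with no key and a round wooden head of 24 mm diameter. Origin: centre of its foot. Leave it in the rack.
- brass_dish: Loose brass bowl, 100 mm diameter, 22 mm high; origin under its centre. Bystander.
- jar: Loose closed glass jar, 72 mm diameter, 65 mm high; origin under its centre. Bystander.
- mallet: Loose wooden mallet lying on the bench, handle to its -x; origin on the underside. Bystander.
- file: Loose small tool with an orange handle, 160 mm long, lying along its x. Bystander.
- bead_tray: Loose clear divided tray 70 x 130 x 20 mm; origin under its centre. Bystander.
There are look-alikes about, which are no part of the job. Leave any blue look-alike of the die_hub alone.

How it is judged:
By the outcome, as a careful person would: the job done as asked, in the order asked, and still so for the second after the job is handed in, while the arm keeps its last pose, push and grip.
It also fails if it takes over 58 s, if anything falls off the work surface, if the arm or the gripper's body presses on something with over 40 N, if the wrist force passes 120 N, or if a joint passes its speed limit or range.

ROBOT

A 7-joint arm with a two-finger parallel gripper is mounted at the origin on the work surface. World frame = base frame: x ahead of the robot, y to its left, z up, the work surface at z = 0. Lengths are in m, angles in rad, forces in N, time in s.
With the tool pointing down it reaches from about 0.4 to 0.875 m from the base axis. Payload 19.3 kg.
Tool frame: the origin (TCP) lies midway between the tips of the shut fingers; the grasp point (between the pads) lies 19 mm behind it; z points along the fingers, y is the line along which they close (so a half turn about z gives the same grasp; the last joint's range is limited). The gripper opens to 85 mm and grips with 20 to 120 N. Pads are 22 mm wide; open, the fingers measure 114 mm over their backs; the gripper's body (76 mm by 85 mm) begins 54 mm behind the grasp point. The pads swing forward as they close: fully open they stand 13 mm farther back than shut.
Start: joints at [1.189, 0.521, -0.036, 1.599, 0.021, 1.021, -0.113], TCP at [0.192, -0.595, 0.231] pointing down, gripper open.
Joint ranges: [-2.91, 2.91], [-0.3, 2.13], [-1.5, 1.42], [0.17, 2.43], [-1.26, 4.41], [0.16, 1.93], [-2.52, 2.52]. Speed limits (rad/s): [1.89, 1.89, 2.39, 2.39, 3.01, 3.01, 3.01].

INTERFACE

Orientations are given as a rotation vector (axis times angle).
In Python, from workcell import robot gives the robot as it stands.
- The arm moves only by the tool send_rows, never from a script. Its argument "steps" is a list of rows, each a list of 6 numbers: the shift along the tool's x, y, z in units of 30 cm (1.0 is 30 cm), then the turn, a rotation vector about the tool's x, y, z in units of 180 degrees (1.0 is 180 degrees). In form: [[dx, dy, dz, ax, ay, az], ...]. A call has 1 to 8 rows; each row is the pose to reach, as a shift and turn from the pose commanded when the call began, along the tool's axes at that moment, turning the shorter way round; what a row does not reach only later rows make up. A row lasts 1/12 s, in which the tool goes at most 41.7 mm and 7.16 degrees, less where a joint would pass 70% of its speed; a pose out of reach is approached as far as the arm can. A call with a number of a shift or a turn outside -1 to 1 is refused whole. A call with a gripper value outside its range is refused whole. "gripper" is the opening, from 0 (shut) to 1 (fully open), set as the call begins (left out, the last holds). The fingers move at their own pace and stop on an object; "newtons" is the grip in N (left out, the last holds). Time passes only in rows, so rows that repeat a pose let the fingers close. It gives the time, the measured TCP pose, the force, the opening and the grip force at its end, in the units of the state.
- robot.read_state(): the state, without advancing time (a new reading comes with each control period).
- robot.grab_frame(name): name is "scene" or "top" or "wrist"; returns (picture, depth): 400x640x3 uint8, red, green, blue; 400x640 float32, m along the optical axis (not along the pixel's ray), 0 where there is no reading.
- robot.calibration(name): a dict with "fx", "fy", "cx", "cy" (pixels), "k1" (the pictures are not rectified: a ray, as slopes to the right and down, at radius r is drawn at 1 + k1 r^2 times it, then the intrinsics apply), "world_to_cam" (4x4, takes a point from world to camera coordinates). Camera axes: x right, y down, z forward; pixel columns grow to the right and rows downward; lengths in m; the calibration is good to about 2 mm. A picture is of the moment at which its call begins: read the wrist's pose just before it. calibration takes no time and is no camera call; for the wrist camera it gives the pose at the moment of the call.
- robot.job_done(): hands the job in; it is judged then, once.
Trained networks look in the newest picture that a camera, given by its name, has taken for a name from the list of things; names that differ only in an ending like _2 or _b are one class to them, and where a whole thing is asked for, a point or a joint stands for the part that bears it (a point fixed in the world has none). Each returns a list of dicts, best first, with "score" (0 to 1); they miss things now and then, are a little off and sometimes report something else, mostly with a low value. They report only what shows in the picture. A call takes as long as a camera call. They do not tell look-alikes from the thing itself.
- robot.cut_out(camera, query): "mask" (400x640 bool, what is visible of it) and "centre" ([column, row] in pixels, amid what is visible of it).
The state is a dict: "time_s": time; "joints": joint angles; "qvel": joint speeds; "joint_torque": joint torques, N m; "tool_pos": TCP position; "ee_rot": TCP orientation; "force": force on the tool from outside, world axes, zero at the start; "moment": the same for the moment, N m; "grip_width": finger opening in m; "grip_force": force on a finger pad.
Only numpy, scipy, OpenCV 4.12 (cv2) and the standard library are available. Lean on these libraries where they do the work, as an engineer would, in place of code of your own. Each camera call takes 0.05 s, during which the arm holds its last target. There are 200 camera calls.

## Working session

There is one attempt and no reset: what is moved stays moved. The work goes in short steps, Python scripts to look and compute and a tool call to move; the robot and the scene stay as the last step left them, time stands still between calls to the robot, and variables do not carry over. Pictures are saved under pics/ and viewed, at most 10 in all, crops included, and the job is handed in when it is done.

Besides the shell and the picture viewer there is one more tool, called after ">>>" as name(argument=value, ...) on one line, values as JSON. send_rows: Moves the arm, as the interface text tells. Its arguments: {"type":"object","properties":{"steps":{"type":"array","items":{"type":"array","items":{"type":"number"}}},"gripper":{"type":"number"},"newtons":{"type":"number"}},"required":["steps"]}

```bash
ls; mkdir -p pics
python3 - <<'E'
from workcell import robot
import cv2,numpy as np
for c in ("scene","top"):
    p,d=robot.grab_frame(c); cv2.imwrite(f"pics/{c}0.png",p[:,:,::-1]); np.savez(f"{c}0.npz",p=p,d=d)
    k=robot.calibration(c); print(c,k)
s=robot.read_state(); print(s)
E
```

```text
pics
scene {'fx': 444.0279294605023, 'fy': 444.0279294605023, 'cx': 323.67150129448567, 'cy': 197.25535781292365, 'k1': -0.049602788445851025, 'world_to_cam': array([[ 0.78175608,  0.62338406,  0.01580336, -0.43034761],
       [ 0.47094879, -0.57360378, -0.67021336, -0.1724429 ],
       [-0.40873545,  0.53138594, -0.74200021,  1.36350829],
       [ 0.        ,  0.        ,  0.        ,  1.        ]])}
top {'fx': 448.6534717952305, 'fy': 448.6534717952305, 'cx': 312.4165940292891, 'cy': 197.83366705567587, 'k1': 0.01591959547000243, 'world_to_cam': array([[-0.02922825, -0.99950245, -0.01185623,  0.05365119],
       [-0.99776398,  0.02988655, -0.05978154,  0.52125175],
       [ 0.06010614,  0.01008241, -0.99814107,  1.3680385 ],
       [ 0.        ,  0.        ,  0.        ,  1.        ]])}
{'time_s': 0.1, 'joints': array([ 1.18878919,  0.52194038, -0.03633336,  1.59993593,  0.02120733,
        1.0210784 , -0.11281294]), 'qvel': array([-0.00067815, -0.00183191,  0.00023045, -0.00070522,  0.00257425,
        0.00064063,  0.00057406]), 'joint_torque': array([ 5.01801755e-03, -9.28496790e+01,  1.98503405e+00, -3.70535982e+01,
        1.82903587e-02,  5.28007906e-03,  1.54478244e-05]), 'tool_pos': array([ 0.19161908, -0.59459866,  0.23079735]), 'ee_rot': array([-3.10255392e+00, -4.87632445e-01,  3.46690862e-04]), 'force': array([ 0.49214841, -0.19625725,  0.32447374]), 'moment': array([ 0.07225502,  0.00623414, -0.04894174]), 'grip_force': 0.0, 'grip_width': 0.08564140419735222}
```

View pics/scene0.png

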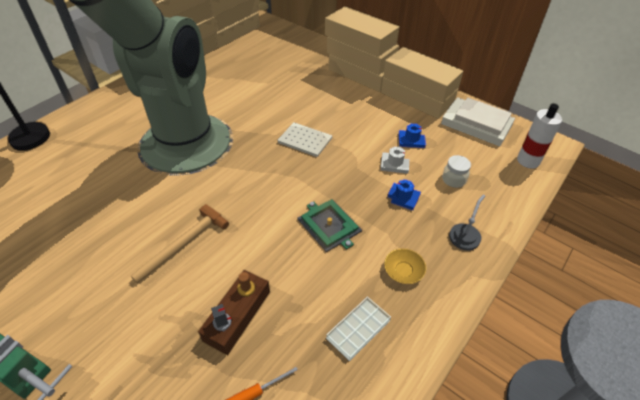

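View pics/top0.png

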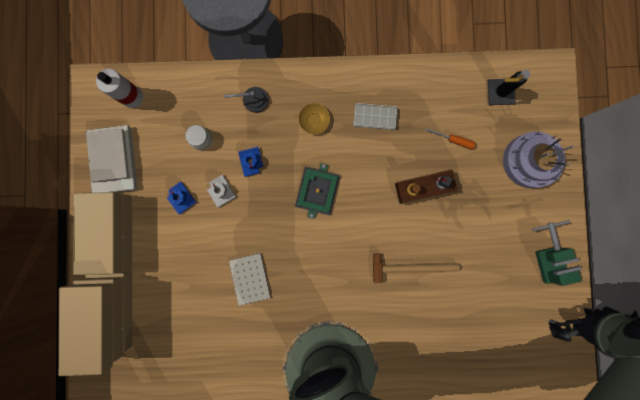

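The scene picture shows the silver hub at (395,160) with blue look-alikes at (411,135) and (404,194), the bolster at (330,222), and the rack at (235,312) with the steel punch at (221,320). In the top picture the silver hub is at (221,191), with blue look-alikes at (180,198) and (251,161). The bolster is at (318,190). In the rack, the brass spare is at (413,188) and the dark steel punch at (445,183). I choose the silver hub and the dark square-headed punch, and check both in one crop.

```bash
cat > h.py <<'E'
import numpy as np,cv2
from workcell import robot
def rays(c,px):
    k=c; K=np.array([[k['fx'],0,k['cx']],[0,k['fy'],k['cy']],[0,0,1]])
    return cv2.undistortPoints(np.array(px,float).reshape(-1,1,2),K,np.array([k['k1'],0,0,0.])).reshape(-1,2)
def at_z(c,px,z):
    "world points where the pixels' rays meet height z"
    M=c['world_to_cam'];R,t=M[:3,:3],M[:3,3]; o=-R.T@t
    d=np.c_[rays(c,px),np.ones(len(px))]@R
    return o+d*((z-o[2])/d[:,2])[:,None]
def cloud(c,d,mask=None):
    m=(d>0) if mask is None else (d>0)&mask
    v,u=np.nonzero(m); z=d[v,u]; r=rays(c,np.c_[u,v]); M=c['world_to_cam']
    return (np.c_[r*z[:,None],z]-M[:3,3])@M[:3,:3],u,v
def proj(c,P):
    P=np.atleast_2d(P); M=c['world_to_cam']
    K=np.array([[c['fx'],0,c['cx']],[0,c['fy'],c['cy']],[0,0,1]])
    return cv2.projectPoints(P@M[:3,:3].T+M[:3,3],np.zeros(3),np.zeros(3),K,np.array([c['k1'],0,0,0.]))[0].reshape(-1,2)
def toolR(): return cv2.Rodrigues(robot.read_state()['ee_rot'])[0]
def move(p,yaw=None):
    "row to reach world point p, tool down with tool y-axis at angle yaw (nearest half turn)"
    s=robot.read_state(); R=cv2.Rodrigues(s['ee_rot'])[0]
    d=R.T@(np.array(p)-s['tool_pos'])/0.3
    best=None
    if yaw is None: yaw=np.arctan2(R[1,1],R[0,1])
    for y in (yaw,yaw+np.pi):
        yy=np.array([np.cos(y),np.sin(y),0]); z=np.array([0,0,-1.]); x=np.cross(yy,z)
        w=cv2.Rodrigues(R.T@np.c_[x,yy,z])[0].ravel()/np.pi
        if best is None or np.linalg.norm(w)<np.linalg.norm(best): best=w
        print('row',np.round(d,4),'turn',np.round(w,4))
E
python3 - <<'E'
from h import *
z=np.load('top0.npz');p,d=z['p'],z['d'];c=robot.calibration('top')
t=[cv2.resize(p[r-25:r+25,q-33:q+33,::-1],None,fx=6,fy=6,interpolation=cv2.INTER_CUBIC) for q,r in((221,191),(318,190),(445,183))]
s=np.load('scene0.npz')['p']
t.append(cv2.resize(s[310-25:310+25,225-33:225+33,::-1],None,fx=6,fy=6,interpolation=cv2.INTER_CUBIC))
cv2.imwrite('pics/crop.png',np.vstack([np.hstack(t[:2]),np.hstack(t[2:])]))
for n in ('die_hub','bolster','rack','punch','spare_punch'):
    for o in robot.cut_out('top',n):
        q=o['centre'];P,u,v=cloud(c,d,o['mask'])
        print(n,round(o['score'],2),np.round(q,1),o['mask'].sum(),'xy',np.median(P[:,:2],0).round(3),'z',np.percentile(P[:,2],[5,50,98]).round(3))
        if o['score']>.4:
            pts=np.c_[u,v].astype(np.float32); b=cv2.boxPoints(cv2.minAreaRect(at_z(c,pts,0.02)[:,:2].astype(np.float32)));print(b.round(3).tolist())
E
```

```text
die_hub 0.96 [250.7 158.9] 504 xy [0.642 0.225] z [0.004 0.015 0.053]
[[0.5950000286102295, 0.2460000067949295], [0.6110000014305115, 0.18400000035762787], [0.6890000104904175, 0.20399999618530273], [0.6729999780654907, 0.26600000262260437]]
die_hub 0.57 [223.3 191.3] 524 xy [0.552 0.318] z [0.003 0.016 0.054]
[[0.503000020980835, 0.3330000042915344], [0.5339999794960022, 0.27399998903274536], [0.6060000061988831, 0.31200000643730164], [0.574999988079071, 0.3700000047683716]]
die_hub 0.55 [183.4 196.2] 537 xy [0.535 0.443] z [0.007 0.016 0.054]
[[0.48399999737739563, 0.4490000009536743], [0.5230000019073486, 0.3959999978542328], [0.5889999866485596, 0.4429999887943268], [0.550000011920929, 0.4970000088214874]]
bolster 0.81 [316.4 190. ] 1675 xy [0.547 0.022] z [0.003 0.01  0.025]
[[0.4480000138282776, -0.009999999776482582], [0.6140000224113464, -0.0560000017285347], [0.6439999938011169, 0.05400000140070915], [0.4790000021457672, 0.10000000149011612]]
bolster 0.26 [424.2 187.8] 1086 xy [ 0.546 -0.301] z [0.012 0.049 0.056]
rack 0.78 [424.7 186.3] 998 xy [ 0.546 -0.304] z [0.041 0.05  0.056]
[[0.4970000088214874, -0.2280000001192093], [0.5360000133514404, -0.4059999883174896], [0.6019999980926514, -0.39100000262260437], [0.5630000233650208, -0.21400000154972076]]
```

View pics/crop.png

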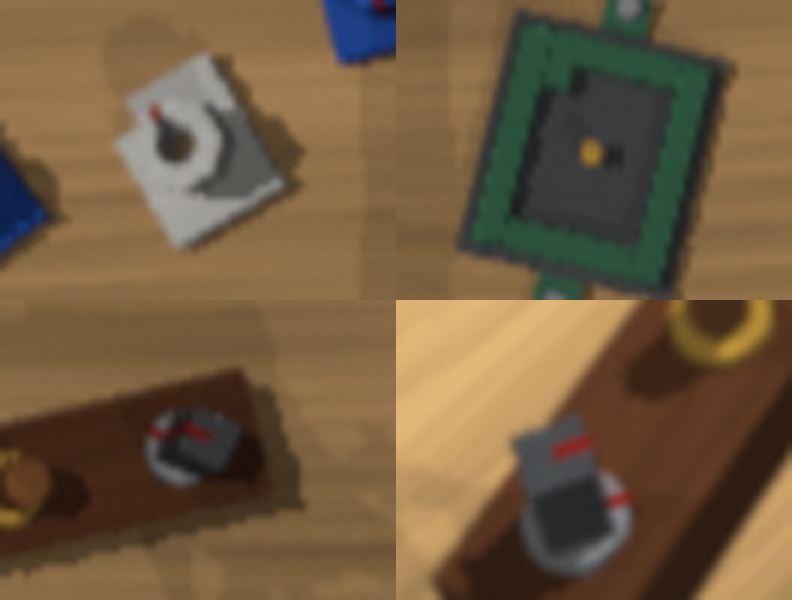

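The crop shows the silver hub with its notch and red keyway mark to the upper left, and the filled pocket corner at the upper left of the bolster at about (580,80). The keyed punch is the dark square head with a red mark pointing left. The spare has a wooden head. I take a look at the rack with the wrist camera on the way to the hub.

Run:
```python
from h import *
move([0.50,-0.33,0.26],np.radians(-33))
```

```text
row [ 1.2489 -0.5249 -0.096 ] turn [-1.000e-04 -0.000e+00 -2.174e-01]
row [ 1.2489 -0.5249 -0.096 ] turn [-0.000e+00  1.000e-04  7.826e-01]
```

>>> send_rows(steps=[[0.8, -0.33, -0.06, 0, 0, -0.14], [0.8, -0.33, -0.06, 0, 0, -0.14], [0.8, -0.33, -0.06, 0, 0, -0.14], [0.8, -0.33, -0.06, 0, 0, -0.14], [0.8, -0.33, -0.06, 0, 0, -0.14], [0.8, -0.33, -0.06, 0, 0, -0.14], [0.8, -0.33, -0.06, 0, 0, -0.14], [0.8, -0.33, -0.06, 0, 0, -0.14]])

```text
time_s: 1.02
tool_pos: [0.393, -0.4242, 0.2496]
ee_rot: [-2.919, -1.161, -0.002]
force: [-0.0, 0.2, 0.3]
grip_width: 0.0854
grip_force: 0.0
```

Run:
```python
from h import *
move([0.50,-0.33,0.26],np.radians(-33));print(robot.read_state()['time_s'])
```

```text
row [ 0.4749  0.0168 -0.0339] turn [ 0.0002 -0.0004 -0.0757]
row [ 0.4749  0.0168 -0.0339] turn [-6.000e-04 -3.000e-04  9.243e-01]
1.0167
```

>>> send_rows(steps=[[0.475, 0.017, -0.034, 0, 0, -0.076], [0.475, 0.017, -0.034, 0, 0, -0.076], [0.475, 0.017, -0.034, 0, 0, -0.076], [0.475, 0.017, -0.034, 0, 0, -0.076], [0.475, 0.017, -0.034, 0, 0, -0.076], [0.475, 0.017, -0.034, 0, 0, -0.076]])

```text
time_s: 1.52
tool_pos: [0.4974, -0.3335, 0.2593]
ee_rot: [-2.763, -1.494, 0.001]
force: [-1.0, -1.4, -0.4]
grip_width: 0.0854
grip_force: 0.0
```

Run:
```python
from h import *
s=robot.read_state();c=robot.calibration('wrist');p,d=robot.grab_frame('wrist')
np.savez('w1.npz',p=p,d=d,W=c['world_to_cam']);cv2.imwrite('pics/w1.png',p[:,:,::-1])
print(s['tool_pos'],{k:c[k] for k in c if k!='world_to_cam'})
M=c['world_to_cam'];print('campos',-M[:3,:3].T@M[:3,3],M[2,:3])
for n in('punch','spare_punch','head'):
    for o in robot.cut_out('wrist',n): print(n,o['score'],o['centre'],o['mask'].sum())
```

```text
[ 0.4974354  -0.33348442  0.25928751] {'fx': 329.90833479189484, 'fy': 329.90833479189484, 'cx': 324.9708326401096, 'cy': 197.7586649036472, 'k1': -0.01900279743715688}
campos [ 0.53271758 -0.27956341  0.40148098] [-0.14321695 -0.21571027 -0.9658975 ]
punch 0.69 [382.5, 158.4] 1183
spare_punch 0.68 [320.4, 89.4] 995
head 0.84 [384.3, 159.5] 1214
```

View pics/w1.png

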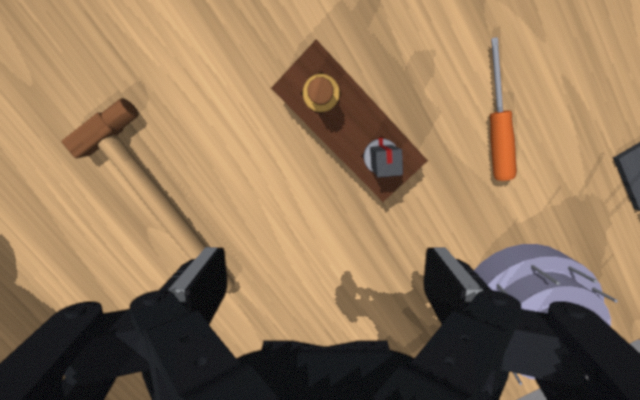

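The wrist view shows the keyed punch's head at (387,162), with the red mark running up from (390,163) to (381,143), and the spare at (321,92). I measure the punch now, then go on to the hub.

```bash
cat >> h.py <<'E'
def rect(P): 
    (cx,cy),wh,a=cv2.minAreaRect(P[:,:2].astype(np.float32)); return (round(cx,4),round(cy,4)),np.round(wh,4),round(a,1)
E
python3 - <<'E'
from h import *
z=np.load('w1.npz');p,d=z['p'].astype(int),z['d'];c=robot.calibration('wrist');c['world_to_cam']=z['W']
m=np.zeros(d.shape,bool);m[130:195,350:420]=1
P,u,v=cloud(c,d,m); top=P[:,2]>0.09
print('top z',np.median(P[top,2]),rect(P[top]),top.sum())
col=(P[:,2]>.0535)&(P[:,2]<.065);print('collar',rect(P[col]),np.median(P[col,2]))
q=p[v,u];red=(q[:,0]>110)&(q[:,0]>2*q[:,1])&(q[:,0]>2*q[:,2])
print(red.sum())
for n,k in(('top',top&red),('collar',(P[:,2]<.065)&red)): print(n,k.sum(),P[k].mean(0) if k.any() else '')
move([0.545,0.30,0.26],np.radians(28))
E
```

```text
top z 0.10036360343139393 ((0.5555, -0.3506), array([0.0248, 0.0244]), 63.4) 743
collar ((0.5533, -0.3434), array([0.0353, 0.0203]), 15.5) 0.05569779115880427
90
top 70 [ 0.55880481 -0.34526287  0.10078759]
collar 20 [ 0.56306902 -0.33693027  0.05603885]
row [ 1.8563 -1.0287 -0.0028] turn [-2.00e-04  1.00e-04 -3.41e-01]
row [ 1.8563 -1.0287 -0.0028] turn [1.00e-04 2.00e-04 6.59e-01]
```

>>> send_rows(steps=[[0.93, -0.51, 0, 0, 0, -0.17], [0.93, -0.51, 0, 0, 0, -0.17], [0.93, -0.51, 0, 0, 0, -0.17], [0.93, -0.51, 0, 0, 0, -0.17], [0.93, -0.51, 0, 0, 0, -0.17], [0.93, -0.51, 0, 0, 0, -0.17], [0.93, -0.51, 0, 0, 0, -0.17], [0.93, -0.51, 0, 0, 0, -0.17]])

```text
time_s: 2.38
tool_pos: [0.5221, -0.0132, 0.2598]
ee_rot: [-2.271, -2.171, -0.001]
force: [0.4, 0.3, 0.2]
grip_width: 0.0854
grip_force: 0.0
```

Run:
```python
from h import *
move([0.545,0.30,0.26],np.radians(28));print(robot.read_state()['tool_pos'])
```

```text
row [1.0464e+00 2.9000e-02 2.0000e-04] turn [ 0.0002 -0.0002 -0.1699]
row [1.0464e+00 2.9000e-02 2.0000e-04] turn [-2.000e-04 -3.000e-04  8.301e-01]
[ 0.52214652 -0.0132195   0.25984334]
```

>>> send_rows(steps=[[0.98, 0.03, 0, 0, 0, -0.17], [0.98, 0.03, 0, 0, 0, -0.17], [0.98, 0.03, 0, 0, 0, -0.17], [0.98, 0.03, 0, 0, 0, -0.17], [0.98, 0.03, 0, 0, 0, -0.17], [0.98, 0.03, 0, 0, 0, -0.17], [0.98, 0.03, 0, 0, 0, -0.17], [0.98, 0.03, 0, 0, 0, -0.17]])

```text
time_s: 3.05
tool_pos: [0.5437, 0.2841, 0.2595]
ee_rot: [-1.61, -2.695, -0.004]
force: [-0.0, 0.5, 0.1]
grip_width: 0.0855
grip_force: 0.0
```

Run:
```python
from h import *
s=robot.read_state();c=robot.calibration('wrist');p,d=robot.grab_frame('wrist')
np.savez('w2.npz',p=p,d=d,W=c['world_to_cam']);cv2.imwrite('pics/w2.png',p[:,:,::-1])
print(s['tool_pos'],s['qvel'].max())
for x in([0.555,0.322,0],[.546,.022,.02]): print(proj(c,x))
P,u,v=cloud(c,d)
near=np.hypot(P[:,0]-.553,P[:,1]-.32)<.06
for n,lo,hi in(('top',.046,.06),('flange',.009,.02)):
    k=near&(P[:,2]>lo)&(P[:,2]<hi);print(n,k.sum(),np.median(P[k,2]),rect(P[k]))
    b=cv2.boxPoints(cv2.minAreaRect(P[k,:2].astype(np.float32)));print(b.round(4).tolist())
k=near&(P[:,2]>.046);q=p[v,u].astype(int);red=k&(q[:,0]>110)&(q[:,0]>1.8*q[:,1])&(q[:,0]>1.8*q[:,2]);print('red',red.sum(),P[red].mean(0))
```

```text
[0.54365292 0.28409902 0.25945046] 0.050292150055926674
[[348.72769529 142.35426409]]
[[235.336432   337.78502839]]
top 1128 0.049481953757305505 ((0.553, 0.3263), array([0.0437, 0.0441]), 73.5)
[[0.525600016117096, 0.311599999666214], [0.5679000020027161, 0.29910001158714294], [0.580299973487854, 0.3409999907016754], [0.5379999876022339, 0.35359999537467957]]
flange 2174 0.0134613355198962 ((0.5528, 0.3262), array([0.0802, 0.0642]), 29.2)
[[0.5020999908447266, 0.3346000015735626], [0.5333999991416931, 0.2786000072956085], [0.6033999919891357, 0.31769999861717224], [0.5720999836921692, 0.37369999289512634]]
red 10 [0.56989525 0.33534119 0.04975419]
```

View pics/w2.png

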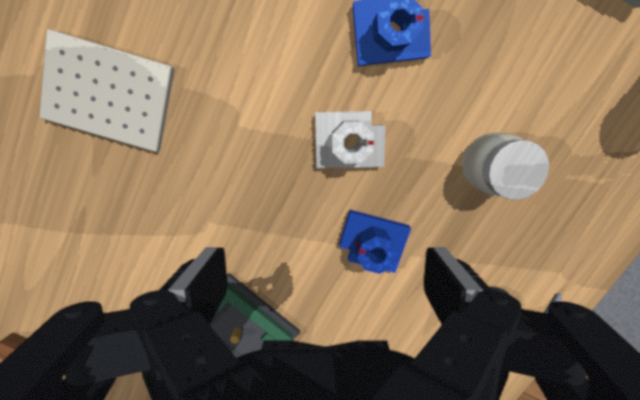

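The silver hub is at (350,140), with its notch at the upper right and red mark at (371,143). The measured sizes match (80x64 flange, 44 top): the hub is at (0.553, 0.3262) with yaw 29.2°.

Run:
```python
from h import *
move([0.553,0.3263,0.018],np.radians(29.2))
```

```text
row [0.1175 0.0972 0.8042] turn [ 0.     -0.0007 -0.0056]
row [0.1175 0.0972 0.8042] turn [-1.000e-03 -1.000e-04  9.944e-01]
```

>>> send_rows(steps=[[0.1175, 0.097, 0.2, 0, 0, -0.0056], [0.1175, 0.097, 0.4, 0, -0.0007, -0.0056], [0.1175, 0.097, 0.55, 0, -0.0007, -0.0056], [0.1175, 0.097, 0.65, 0, -0.0007, -0.0056], [0.1175, 0.097, 0.74, 0, -0.0007, -0.0056], [0.1175, 0.097, 0.804, 0, -0.0007, -0.0056], [0.1175, 0.097, 0.804, 0, -0.0007, -0.0056], [0.1175, 0.097, 0.804, 0, -0.0007, -0.0056]])

```text
time_s: 3.77
tool_pos: [0.5537, 0.3202, 0.0173]
ee_rot: [1.597, 2.705, -0.007]
force: [-1.1, 0.3, 0.2]
grip_width: 0.0859
grip_force: 0.0
```

>>> send_rows(steps=[[0, 0, 0, 0, 0, 0], [0, 0, 0, 0, 0, 0], [0, 0, 0, 0, 0, 0], [0, 0, 0, 0, 0, 0], [0, 0, 0, 0, 0, 0], [0, 0, 0, 0, 0, 0], [0, 0, 0, 0, 0, 0], [0, 0, 0, 0, 0, 0]], gripper=0.3, newtons=50)

```text
time_s: 4.43
tool_pos: [0.5555, 0.3221, 0.0208]
ee_rot: [1.594, 2.702, 0.002]
force: [-1.2, -3.7, 17.1]
grip_width: 0.0432
grip_force: 49.6
```

>>> send_rows(steps=[[0, 0, -0.015, 0, 0, 0], [0, 0, -0.015, 0, 0, 0], [0, 0, -0.015, 0, 0, 0], [0, 0, -0.015, 0, 0, 0], [0, 0, -0.015, 0, 0, 0], [0, 0, -0.015, 0, 0, 0]], gripper=0.8)

```text
time_s: 4.93
tool_pos: [0.5541, 0.3218, 0.0227]
ee_rot: [1.595, 2.705, -0.002]
force: [0.6, -0.4, 0.4]
grip_width: 0.0686
grip_force: 0.0
```

Run:
```python
from h import *
s=robot.read_state();print(s['tool_pos'],s['force'],abs(s['qvel']).max())
c=robot.calibration('wrist');p,d=robot.grab_frame('wrist')
P,u,v=cloud(c,d);k=(np.hypot(P[:,0]-.553,P[:,1]-.326)<.05)&(P[:,2]>.046)&(P[:,2]<.055);print(k.sum(),rect(P[k]))
k=(np.hypot(P[:,0]-.553,P[:,1]-.326)<.06)&(P[:,2]>.009)&(P[:,2]<.018);print(k.sum(),rect(P[k]))
move([0.553,0.3263,0.023],np.radians(29.2))
cv2.imwrite('pics/w3.png',p[:,:,::-1])
```

```text
[0.5541445  0.32177554 0.02267582] [ 0.57071181 -0.42099414  0.42719006] 0.0010598943078585661
9375 ((0.5516, 0.3245), array([0.0957, 0.0455]), 29.0)
9179 ((0.5522, 0.3253), array([0.08 , 0.065]), 29.2)
row [ 0.0151  0.0039 -0.0011] turn [-0.0001  0.0007 -0.0014]
row [ 0.0151  0.0039 -0.0011] turn [1.100e-03 1.000e-04 9.986e-01]
```

View pics/w3.png

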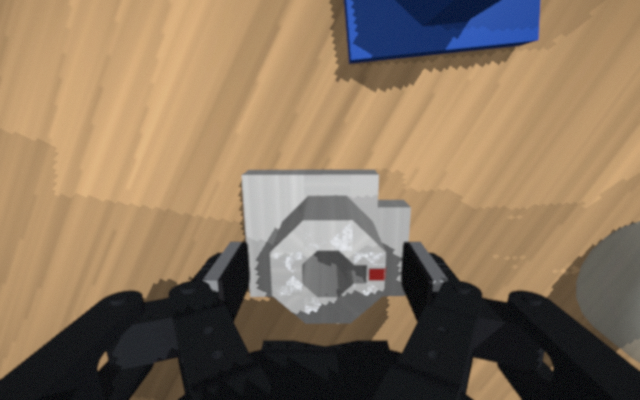

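The close view shows the hub (bore at (328,272), red mark at (377,274)) between the open fingers, about 4 mm ahead of the pad centres. I shift and grip again.

>>> send_rows(steps=[[0.0133, 0.001, 0, 0, 0.0007, 0], [0.0133, 0.001, 0, 0, 0.0007, 0], [0.0133, 0.001, 0, 0, 0.0007, 0]])

```text
time_s: 5.23
tool_pos: [0.5524, 0.3258, 0.0228]
ee_rot: [-1.595, -2.706, -0.0]
force: [0.1, 1.2, 0.1]
grip_width: 0.0681
grip_force: 0.0
```

>>> send_rows(steps=[[0, 0, 0, 0, 0, 0], [0, 0, 0, 0, 0, 0], [0, 0, 0, 0, 0, 0], [0, 0, 0, 0, 0, 0], [0, 0, 0, 0, 0, 0], [0, 0, 0, 0, 0, 0]], gripper=0.3, newtons=60)

```text
time_s: 5.73
tool_pos: [0.5527, 0.3255, 0.0231]
ee_rot: [1.596, 2.706, 0.0]
force: [0.6, -0.1, 6.6]
grip_width: 0.0427
grip_force: 62.3
```

Run:
```python
from h import *
s=robot.read_state();print(s['tool_pos'],s['force'],abs(s['qvel']).max())
c=robot.calibration('wrist');p,d=robot.grab_frame('wrist');R=toolR()
np.savez('w4.npz',p=p,d=d,W=c['world_to_cam'])
P,u,v=cloud(c,d)
k=(np.hypot(P[:,0]-.553,P[:,1]-.326)<.06)&(P[:,2]>.009)&(P[:,2]<.018);r=rect(P[k]);print(k.sum(),r,'tooly',np.degrees(np.arctan2(R[1,1],R[0,1])))
```

```text
[0.55272921 0.32552077 0.02306899] [ 0.60287843 -0.0899795   6.64630776] 0.0012781944759823849
6548 ((0.5464, 0.3345), array([0.08 , 0.043]), 29.0) tooly 28.94266116590767
```

>>> send_rows(steps=[[0, 0, -0.05, 0, 0, 0], [0, 0, -0.17, 0, 0, 0], [0, 0, -0.3, 0, 0, 0], [0, 0, -0.4, 0, 0, 0], [0, 0, -0.4, 0, 0, 0], [0, 0, -0.4, 0, 0, 0]])

```text
time_s: 6.28
tool_pos: [0.5532, 0.3256, 0.145]
ee_rot: [1.595, 2.705, 0.004]
force: [-0.1, -1.6, -4.3]
grip_width: 0.0429
grip_force: 62.6
```

Run:
```python
from h import *
for n in('top','scene'):
    z=np.load(n+'0.npz');p,d=z['p'].astype(int),z['d'];c=robot.calibration(n)
    P,u,v=cloud(c,d);q=p[v,u];near=np.hypot(P[:,0]-.546,P[:,1]-.022)<.1
    g=near&(q[:,1]>1.25*q[:,0])&(q[:,1]>1.1*q[:,2])&(q[:,1]>45)&(P[:,2]>.013)
    a=np.radians(-15.5);ex=np.array([np.cos(a),np.sin(a)]);ey=np.array([-ex[1],ex[0]])
    L=(P[:,:2]-[.546,.022])@np.c_[ex,ey]
    w=g&(abs(L[:,0])<.06);print(n,w.sum(),np.median(P[w,2]),rect(P[w]))
    b=near&(q[:,0]>1.5*q[:,2])&(q[:,0]>90)&(P[:,2]>.0)&(np.hypot(*L.T)<.02);print('pin',b.sum(),P[b].mean(0),P[b,2].max())
s=robot.read_state();print(s['tool_pos'],s['force'],s['grip_width'])
```

```text
top 634 0.019576977090254764 ((0.5461, 0.023), array([0.0997, 0.1179]), 74.2)
pin 14 [0.54553569 0.0231506  0.02121897] 0.029133869342977715
scene 759 0.01844915597194395 ((0.5481, 0.0234), array([0.1019, 0.1165]), 74.2)
pin 32 [0.54974789 0.02203171 0.01986618] 0.02634332341456867
[0.55323229 0.3256484  0.144991  ] [-0.07123048 -1.64584818 -4.25823194] 0.04289945433426917
```

Run:
```python
from h import *
move([0.535,0.12,0.2],np.radians(7))
```

```text
row [-0.5706 -0.3843 -0.1844] turn [ 9.000e-04 -1.000e-04  1.219e-01]
row [-0.5706 -0.3843 -0.1844] turn [ 2.000e-04  1.300e-03 -8.781e-01]
```

>>> send_rows(steps=[[-0.57, -0.384, -0.184, 0, 0, 0.122], [-0.57, -0.384, -0.184, 0, 0, 0.122], [-0.57, -0.384, -0.184, 0, 0, 0.122], [-0.57, -0.384, -0.184, 0, 0, 0.122], [-0.57, -0.384, -0.184, 0, 0, 0.122], [-0.57, -0.384, -0.184, 0, 0, 0.122]])

```text
time_s: 6.78
tool_pos: [0.5342, 0.1121, 0.1982]
ee_rot: [2.089, 2.344, -0.006]
force: [1.6, -1.9, -2.4]
grip_width: 0.043
grip_force: 63.1
```

Run:
```python
from h import *
move([0.516,-0.085,0.2],np.radians(-15.8))
```

```text
row [-0.6458 -0.1355 -0.003 ] turn [-0.0002  0.0014  0.1243]
row [-0.6458 -0.1355 -0.003 ] turn [-1.900e-03 -3.000e-04 -8.757e-01]
```

>>> send_rows(steps=[[-0.65, -0.135, 0, 0, 0.001, 0.124], [-0.65, -0.135, 0, 0, 0.001, 0.124], [-0.65, -0.135, 0, 0, 0.001, 0.124], [-0.65, -0.135, 0, 0, 0.001, 0.124], [-0.65, -0.135, 0, 0, 0.001, 0.124], [-0.65, -0.135, 0, 0, 0.001, 0.124], [-0.65, -0.135, 0, 0, 0.001, 0.124], [-0.65, -0.135, 0, 0, 0.001, 0.124]])

```text
time_s: 7.45
tool_pos: [0.5176, -0.078, 0.1973]
ee_rot: [-2.495, -1.903, -0.002]
force: [0.6, -0.5, -3.2]
grip_width: 0.0426
grip_force: 63.1
```

Run:
```python
from h import *
s=robot.read_state();c=robot.calibration('wrist');p,d=robot.grab_frame('wrist');R=toolR()
np.savez('w5.npz',p=p,d=d,W=c['world_to_cam']);cv2.imwrite('pics/w5.png',p[:,:,::-1]);p=p.astype(int)
print(s['tool_pos'],abs(s['qvel']).max(),'tooly',np.degrees(np.arctan2(R[1,1],R[0,1])),'z',R[:,2])
P,u,v=cloud(c,d);q=p[v,u];near=np.hypot(P[:,0]-.546,P[:,1]-.022)<.1
g=near&(q[:,1]>1.25*q[:,0])&(q[:,1]>1.1*q[:,2])&(P[:,2]>.015)&(P[:,2]<.03)
a=np.radians(-15.8);ex=np.array([np.cos(a),np.sin(a)]);ey=np.array([-ex[1],ex[0]])
L=(P[:,:2]-[.546,.022])@np.c_[ex,ey]; w=g&(abs(L[:,0])<.062);print(w.sum(),np.median(P[w,2]),rect(P[w]))
b=near&(q[:,0]>1.5*q[:,2])&(q[:,0]>90)&(P[:,2]>.022)&(np.hypot(*L.T)<.02);print('pin',b.sum(),P[b].mean(0))
# held hub: points near tool
rel=(P-s['tool_pos'])@R;k=(abs(rel[:,0])<.06)&(abs(rel[:,1])<.045)&(rel[:,2]>-.035)&(rel[:,2]<.05)
h,e=np.histogram(rel[k,2],np.arange(-.035,.05,.003));print(h.tolist())
f=k&(abs(rel[:,2]-.009)<.006);print('flange',f.sum(),np.median(rel[f,2]),rect(rel[f]))
f=k&(abs(rel[:,2]+.027)<.003);print('top',f.sum(),np.median(rel[f,2]),rect(rel[f]))
```

```text
[ 0.51759613 -0.07796113  0.19731836] 0.02252984867948766 tooly -15.256161445517078 z [-7.70064923e-04  3.79138986e-03 -9.99992516e-01]
7787 0.019597809031840493 ((0.5454, 0.0233), array([0.0992, 0.116 ]), 74.5)
pin 147 [0.54474291 0.02250138 0.02561756]
[299, 361, 6176, 2091, 713, 637, 624, 570, 507, 377, 309, 287, 231, 245, 4792, 1523, 244, 207, 216, 59, 0, 0, 0, 0, 0, 0, 0, 0]
flange 6813 0.009517153448072616 ((0.0103, -0.0006), array([0.0431, 0.0799]), 0.0)
top 8150 -0.02647334279955922 ((0.0037, -0.0013), array([0.0508, 0.0545]), 41.1)
```

View pics/w5.png

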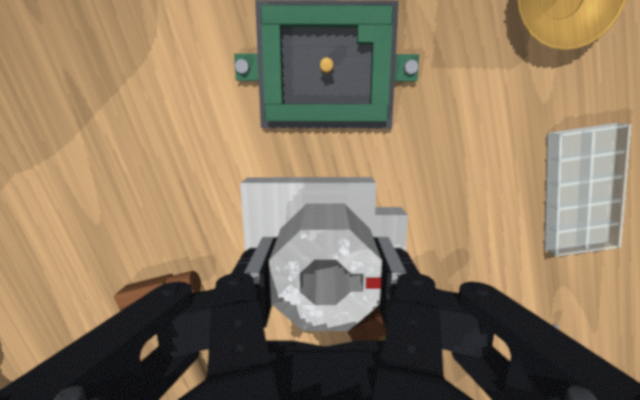

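The hub is held centred, with its notch at the upper right. The pocket's filled corner is also at the upper right (366,33), with the pin at (327,66). The bolster is at (0.5454, 0.0233), yaw -15.5°.

Run:
```python
from h import *
move([0.546,0.0231,0.09],np.radians(-15.5))
```

```text
row [0.3466 0.003  0.3595] turn [-0.0006 -0.0011  0.0014]
row [0.3466 0.003  0.3595] turn [ 1.700e-03 -9.000e-04 -9.986e-01]
```

>>> send_rows(steps=[[0.12, 0.003, 0.05, 0, 0, 0.0014], [0.24, 0.003, 0.15, 0, 0, 0.0014], [0.31, 0.003, 0.25, 0, 0, 0.0014], [0.34, 0.003, 0.32, 0, -0.0005, 0.0014], [0.34, 0.003, 0.35, 0, -0.0005, 0.0014], [0.34, 0.003, 0.355, 0, -0.0005, 0.0014], [0.34, 0.003, 0.355, 0, -0.0005, 0.0014], [0.34, 0.003, 0.355, 0, -0.0005, 0.0014]])

```text
time_s: 8.17
tool_pos: [0.5463, 0.0194, 0.0928]
ee_rot: [-2.502, -1.899, -0.002]
force: [1.1, -0.5, -2.5]
grip_width: 0.0429
grip_force: 62.8
```

Run:
```python
from h import *
s=robot.read_state();print(s['tool_pos'],abs(s['qvel']).max())
move([0.546,0.0231,0.033],np.radians(-15.5))
```

```text
[0.54633967 0.01944483 0.09282394] 0.010974494607193725
row [ 0.0111 -0.0045  0.1994] turn [ 0.0002 -0.0005 -0.0007]
row [ 0.0111 -0.0045  0.1994] turn [-8.000e-04 -3.000e-04  9.993e-01]
```

>>> send_rows(steps=[[0.0112, -0.0045, 0.05, 0, -0.0005, -0.0007], [0.0112, -0.0045, 0.1, 0, -0.0005, -0.0007], [0.0112, -0.0045, 0.143, 0, -0.0005, -0.0007], [0.0112, -0.0045, 0.143, 0, -0.0005, -0.0007], [0.0112, -0.0045, 0.143, 0, -0.0005, -0.0007]])

```text
time_s: 8.58
tool_pos: [0.5458, 0.0232, 0.0498]
ee_rot: [2.501, 1.901, -0.0]
force: [0.7, -0.4, -3.2]
grip_width: 0.0428
grip_force: 62.8
```

Run:
```python
from h import *
s=robot.read_state();print(s['tool_pos'],abs(s['qvel']).max())
move([0.546,0.0231,0.033],np.radians(-15.5))
```

```text
[0.54583322 0.02316155 0.04981065] 0.016636421781463122
row [-0.      0.0006  0.056 ] turn [-0.  0. -0.]
row [-0.      0.0006  0.056 ] turn [0. 0. 1.]
```

>>> send_rows(steps=[[0, 0, 0.015, 0, 0, 0], [0, 0, 0.03, 0, 0, 0], [0, 0, 0.042, 0, 0, 0], [0, 0, 0.05, 0, 0, 0], [0, 0, 0.057, 0, 0, 0], [0, 0, 0.06, 0, 0, 0], [0, 0, 0.06, 0, 0, 0]])

```text
time_s: 9.17
tool_pos: [0.5455, 0.0237, 0.0311]
ee_rot: [-2.5, -1.902, 0.001]
force: [-2.9, -0.1, 1.6]
grip_width: 0.0433
grip_force: 63.4
```

>>> send_rows(steps=[[0, 0, 0, 0, 0, 0], [0, 0, 0, 0, 0, 0], [0, 0, 0, 0, 0, 0], [0, 0, 0, 0, 0, 0]], gripper=0.8)

```text
time_s: 9.5
tool_pos: [0.5456, 0.0238, 0.031]
ee_rot: [-2.5, -1.902, 0.0]
force: [-0.7, -0.2, -0.2]
grip_width: 0.0682
grip_force: 0.0
```

>>> send_rows(steps=[[0, 0, -0.08, 0, 0, 0], [0, 0, -0.2, 0, 0, 0], [0, 0, -0.33, 0, 0, 0], [-0.1, 0, -0.45, 0, 0, 0], [-0.2, 0, -0.55, 0, 0, 0], [-0.3, 0, -0.55, 0, 0, 0], [-0.3, 0, -0.55, 0, 0, 0], [-0.3, 0, -0.55, 0, 0, 0]])

```text
time_s: 10.17
tool_pos: [0.5214, -0.065, 0.1964]
ee_rot: [2.503, 1.898, -0.0]
force: [0.3, 2.0, 0.1]
grip_width: 0.068
grip_force: 0.0
```

Run:
```python
from h import *
s=robot.read_state();c=robot.calibration('wrist');p,d=robot.grab_frame('wrist')
cv2.imwrite('pics/w6.png',p[:,:,::-1]);p=p.astype(int)
print(s['tool_pos'],s['joints'],abs(s['qvel']).max())
P,u,v=cloud(c,d);q=p[v,u];near=np.hypot(P[:,0]-.546,P[:,1]-.0233)<.075
sat=q.max(1)-q.min(1)
g=near&(q[:,1]>1.25*q[:,0])&(q[:,1]>1.1*q[:,2])&(P[:,2]>.015)&(P[:,2]<.03)
a=np.radians(-15.5);ex=np.array([np.cos(a),np.sin(a)]);ey=np.array([-ex[1],ex[0]])
L=(P[:,:2]-[.546,.0233])@np.c_[ex,ey];w=g&(abs(L[:,0])<.062);print('walls',rect(P[w]))
al=near&(sat<25)&(q.min(1)>80)
for lo,hi in((.019,.027),(.052,.062)):
    k=al&(P[:,2]>lo)&(P[:,2]<hi);print('hub',k.sum(),np.percentile(P[k,2],[5,50,95]).round(4),rect(P[k]))
red=near&(P[:,2]>.052)&(q[:,0]>110)&(q[:,0]>1.8*q[:,1]);m=P[red].mean(0);print('red',red.sum(),m)
move([0.5545,-0.349,0.17],np.radians(63))
```

```text
[ 0.52142143 -0.06499865  0.19642923] [ 0.34793223  0.43631939 -0.44466606  1.88115183  0.23992887  0.8760434
 -0.48825017] 0.04676696387407882
walls ((0.5453, 0.0233), array([0.0996, 0.1158]), 74.4)
hub 3569 [0.0203 0.0216 0.0229] ((0.5441, 0.0247), array([0.0642, 0.0813]), 74.4)
hub 1946 [0.0563 0.0576 0.0589] ((0.5444, 0.0235), array([0.0435, 0.0428]), 75.0)
red 24 [0.56294481 0.01856969 0.05828129]
row [-0.8878  0.3606  0.0865] turn [-1.000e-04 -1.000e-04 -4.363e-01]
row [-0.8878  0.3606  0.0865] turn [-1.000e-04  1.000e-04  5.637e-01]
```

View pics/w6.png

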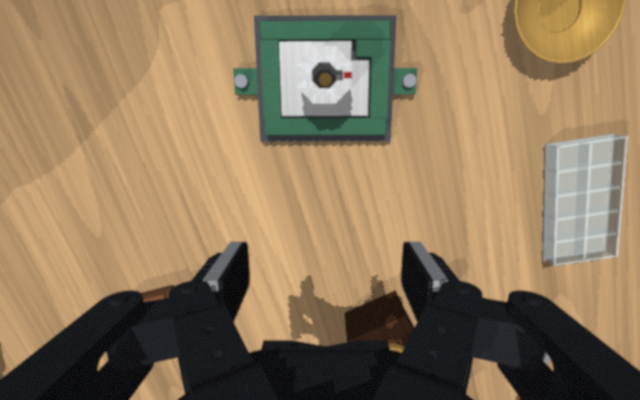

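The hub sits flat in the pocket with its notch at the filled corner (360,48) and red mark at (347,75). Its flange top measures 21.6 mm and its top 57.6 mm, as expected. Next is the punch.

>>> send_rows(steps=[[-0.44, 0.18, 0, 0, 0, -0.2], [-0.44, 0.18, 0, 0, 0, -0.2], [-0.44, 0.18, 0, 0, 0, -0.2], [-0.44, 0.18, 0, 0, 0, -0.2], [-0.44, 0.18, 0, 0, 0, -0.2], [-0.44, 0.18, 0, 0, 0, -0.2]])

```text
time_s: 10.72
tool_pos: [0.5386, -0.2048, 0.1948]
ee_rot: [-1.781, -2.585, -0.0]
force: [-0.0, 0.6, -0.5]
grip_width: 0.0685
grip_force: 0.0
```

Run:
```python
from h import *
move([0.5545,-0.35,0.19],np.radians(63)); print(robot.read_state()['joints'])
```

```text
row [-0.4713 -0.1228  0.0152] turn [-1.000e-04 -7.000e-04 -2.341e-01]
row [-0.4713 -0.1228  0.0152] turn [-9.000e-04  1.000e-04  7.659e-01]
[ 0.65605615  0.53658609 -0.5587041   1.74643759  0.33630325  0.95740889
  0.32803353]
```

>>> send_rows(steps=[[-0.46, -0.122, 0, 0, 0, -0.234], [-0.46, -0.122, 0, 0, 0, -0.234], [-0.46, -0.122, 0, 0, 0, -0.234], [-0.46, -0.122, 0, 0, 0, -0.234], [-0.46, -0.122, 0, 0, 0, -0.234], [-0.46, -0.122, 0, 0, 0, -0.234], [-0.46, -0.122, 0, 0, 0, -0.234], [-0.46, -0.122, 0, 0, 0, -0.234]])

```text
time_s: 11.38
tool_pos: [0.5533, -0.345, 0.1955]
ee_rot: [-0.747, -3.05, -0.002]
force: [-0.2, 0.9, -0.6]
grip_width: 0.0686
grip_force: 0.0
```

```bash
cat > look.py <<'E'
from h import *
s=robot.read_state();c=robot.calibration('wrist');p,d=robot.grab_frame('wrist');p=p.astype(int);R=toolR()
print(s['tool_pos'],s['joints'][6],abs(s['qvel']).max(),'tooly',np.degrees(np.arctan2(R[1,1],R[0,1])))
P,u,v=cloud(c,d);q=p[v,u];near=np.hypot(P[:,0]-.5545,P[:,1]+.35)<.025
k=near&(P[:,2]>.095)&(P[:,2]<.108);print('head',k.sum(),np.median(P[k,2]),rect(P[k]))
red=k&(q[:,0]>110)&(q[:,0]>1.8*q[:,1]);print('red',red.sum(),P[red].mean(0))
move([*rect(P[k])[0],0.062],np.radians(rect(P[k])[2]))
cv2.imwrite('pics/w7.png',p[:,:,::-1])
E
python3 look.py
```

```text
[ 0.55332712 -0.34495872  0.19547482] 1.1889833020294216 0.019085729679428752 tooly 62.448532200429696
head 1005 0.10043959142567838 ((0.5551, -0.3513), array([0.0236, 0.0237]), 62.0)
red 94 [ 0.55836907 -0.3461999   0.100897  ]
row [-0.0153 -0.0155  0.4456] turn [ 0.0001 -0.0003  0.0025]
row [-0.0153 -0.0155  0.4456] turn [ 5.000e-04  2.000e-04 -9.975e-01][ WARN:0@0.530] global loadsave.cpp:1063 imwrite_ Unsupported depth image for selected encoder is fallbacked to CV_8U.
```

>>> send_rows(steps=[[-0.0153, -0.0155, 0.08, 0, 0, 0.0025], [-0.0153, -0.0155, 0.18, 0, 0, 0.0025], [-0.0153, -0.0155, 0.28, 0, 0, 0.0025], [-0.0153, -0.0155, 0.36, 0, 0, 0.0025], [-0.0153, -0.0155, 0.41, 0, 0, 0.0025], [-0.0153, -0.0155, 0.445, 0, 0, 0.0025], [-0.0153, -0.0155, 0.445, 0, 0, 0.0025], [-0.0153, -0.0155, 0.445, 0, 0, 0.0025]])

```text
time_s: 12.1
tool_pos: [0.5551, -0.3527, 0.0631]
ee_rot: [-0.755, -3.049, 0.0]
force: [-0.4, 0.3, 0.3]
grip_width: 0.0683
grip_force: 0.0
```

Run:
```python
from h import *
move([0.5552,-0.3512,0.062],np.radians(62)); print(robot.read_state()['tool_pos'])
```

```text
row [0.002  0.0047 0.0036] turn [-0.    -0.     0.001]
row [0.002  0.0047 0.0036] turn [ 0.00e+00 -1.00e-04 -9.99e-01]
[ 0.55508449 -0.35271942  0.0630726 ]
```

>>> send_rows(steps=[[0.002, 0.0047, 0, 0, 0, 0.001], [0.002, 0.0047, 0, 0, 0, 0.001], [0.002, 0.0047, 0, 0, 0, 0.001], [0.002, 0.0047, 0, 0, 0, 0.001], [0.002, 0.0047, 0, 0, 0, 0.001], [0.002, 0.0047, 0, 0, 0, 0.001], [0.002, 0.0047, 0, 0, 0, 0.001], [0.002, 0.0047, 0, 0, 0, 0.001]], gripper=0.1, newtons=100)

```text
time_s: 12.77
tool_pos: [0.555, -0.3516, 0.0634]
ee_rot: [0.759, 3.048, -0.001]
force: [-2.0, 0.7, 8.9]
grip_width: 0.023
grip_force: 97.4
```

>>> send_rows(steps=[[0, 0, -0.03, 0, 0, 0], [0, 0, -0.1, 0, 0, 0], [0, 0, -0.2, 0, 0, 0], [0, 0, -0.3, 0, 0, 0], [0, 0, -0.4, 0, 0, 0], [0, 0, -0.45, 0, 0, 0], [0, 0, -0.45, 0, 0, 0], [0, 0, -0.45, 0, 0, 0]])

```text
time_s: 13.43
tool_pos: [0.5547, -0.3517, 0.1982]
ee_rot: [0.759, 3.048, -0.001]
force: [-0.0, -0.4, -2.6]
grip_width: 0.0229
grip_force: 98.0
```

Run:
```python
from h import *
s=robot.read_state();c=robot.calibration('wrist');p,d=robot.grab_frame('wrist');R=toolR()
cv2.imwrite('pics/w8.png',p[:,:,::-1]);p=p.astype(int)
print(s['tool_pos'],s['joints'][6],'tooly',np.degrees(np.arctan2(R[1,1],R[0,1])),s['force'])
P,u,v=cloud(c,d);q=p[v,u];rel=(P-s['tool_pos'])@R
n=(abs(rel[:,0])<.035)&(abs(rel[:,1])<.0125)
k=n&(rel[:,2]<-.03)&(rel[:,2]>-.05);print('headtop',k.sum(),np.median(rel[k,2]),rect(rel[k]))
red=n&(abs(rel[:,2])<.06)&(q[:,0]>110)&(q[:,0]>1.8*q[:,1])&(q[:,0]>1.8*q[:,2]);print('red',red.sum(),rel[red].mean(0))
move([0.54,-0.16,0.2],np.radians(22))
```

```text
[ 0.55471455 -0.35166878  0.1981909 ] 1.1921976089307655 tooly 62.02699662830442 [-0.03901873 -0.42231371 -2.56152282]
headtop 4754 -0.03693885035473997 ((-0.0002, 0.0), array([0.025 , 0.0263]), 90.0)
red 35 [ 0.00062183  0.00808333 -0.03745544]
row [ 0.3414  0.5414 -0.0099] turn [-0.0003 -0.0003  0.2224]
row [ 0.3414  0.5414 -0.0099] turn [ 4.000e-04 -4.000e-04 -7.776e-01]
```

View pics/w8.png

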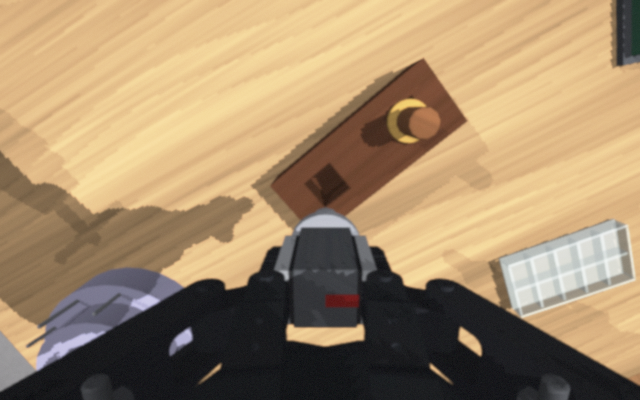

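The punch is held square, with its red mark to the tool's +y (343,300). The spare stays in the rack at (408,121). I carry the punch to above the hub.

>>> send_rows(steps=[[0.341, 0.541, 0, 0, 0, 0.222], [0.341, 0.541, 0, 0, 0, 0.222], [0.341, 0.541, 0, 0, 0, 0.222], [0.341, 0.541, 0, 0, 0, 0.222], [0.341, 0.541, 0, 0, 0, 0.222], [0.341, 0.541, 0, 0, 0, 0.222], [0.341, 0.541, 0, 0, 0, 0.222]])

```text
time_s: 14.07
tool_pos: [0.54, -0.1583, 0.1966]
ee_rot: [-1.755, -2.603, 0.001]
force: [-0.5, -0.8, -2.5]
grip_width: 0.0232
grip_force: 98.4
```

Run:
```python
from h import *
move([0.5447,0.0236,0.17],np.radians(-15.3))
```

```text
row [0.5561 0.2419 0.0889] turn [-7.000e-04 -2.000e-04  2.073e-01]
row [0.5561 0.2419 0.0889] turn [ 2.000e-04 -9.000e-04 -7.927e-01]
```

>>> send_rows(steps=[[0.556, 0.242, 0.089, 0, 0, 0.207], [0.556, 0.242, 0.089, 0, 0, 0.207], [0.556, 0.242, 0.089, 0, 0, 0.207], [0.556, 0.242, 0.089, 0, 0, 0.207], [0.556, 0.242, 0.089, 0, 0, 0.207], [0.556, 0.242, 0.089, 0, 0, 0.207], [0.556, 0.242, 0.089, 0, 0, 0.207], [0.556, 0.242, 0.089, 0, 0, 0.207]])

```text
time_s: 14.73
tool_pos: [0.5449, 0.0207, 0.1699]
ee_rot: [-2.491, -1.913, 0.003]
force: [-1.8, -1.2, -3.1]
grip_width: 0.0231
grip_force: 98.4
```

>>> send_rows(steps=[[0, 0, 0, 0, 0, 0], [0, 0, 0, 0, 0, 0]])

```text
time_s: 14.9
tool_pos: [0.5451, 0.0202, 0.1705]
ee_rot: [-2.495, -1.909, 0.002]
force: [-0.4, 0.1, -3.0]
grip_width: 0.0231
grip_force: 98.4
```

```bash
cat > chk.py <<'E'
from h import *
s=robot.read_state();R=toolR();print(s['tool_pos'],'tooly',np.degrees(np.arctan2(R[1,1],R[0,1])),'z',R[:2,2],s['force'],s['moment'],s['joints'].round(2))
move([0.5447,0.0236,0.12],np.radians(-15.3))
E
python3 chk.py
```

```text
[0.54506452 0.02019485 0.17046337] tooly -15.159321400034779 z [-0.00107832 -0.00022836] [-0.36245051  0.1227049  -2.97032787] [-0.00572729  0.0149084  -0.01495318] [ 0.17  0.5  -0.43  1.85  0.27  0.85 -0.66]
row [ 0.0107 -0.004   0.1682] turn [-0.0003  0.0002  0.0008]
row [ 0.0107 -0.004   0.1682] turn [-3.000e-04 -5.000e-04 -9.992e-01]
```

>>> send_rows(steps=[[0.0113, -0.004, 0.06, 0, 0, 0.0], [0.0113, -0.004, 0.12, 0, 0, 0.0], [0.0113, -0.004, 0.17, 0, 0, 0.0], [0.0113, -0.004, 0.17, 0, 0, 0.0], [0.0113, -0.004, 0.17, 0, 0, 0.0]])

```text
time_s: 15.32
tool_pos: [0.5445, 0.0246, 0.1195]
ee_rot: [-2.494, -1.908, 0.002]
force: [0.3, -0.4, -1.2]
grip_width: 0.0228
grip_force: 98.5
```

```bash
python3 chk.py
```

```text
[0.54454468 0.02459987 0.11954575] tooly -15.180835794941641 z [-1.81794568e-03  7.12342085e-05] [ 0.32127766 -0.38502944 -1.188641  ] [ 0.03769093  0.01497694 -0.0399571 ] [ 0.14  0.57 -0.4   1.89  0.32  0.74 -0.71]
row [-0.0031  0.0014 -0.0015] turn [-0.0006  0.0001  0.0007]
row [-0.0031  0.0014 -0.0015] turn [-2.000e-04 -9.000e-04 -9.993e-01]
```

Within a millimetre; I make a small correction and enter slowly.

>>> send_rows(steps=[[-0.0025, 0.001, 0.015, 0, 0, 0], [-0.0025, 0.001, 0.03, 0, 0, 0], [-0.0025, 0.001, 0.045, 0, 0, 0], [-0.0025, 0.001, 0.055, 0, 0, 0], [-0.0025, 0.001, 0.055, 0, 0, 0]])

```text
time_s: 15.73
tool_pos: [0.5447, 0.0245, 0.1028]
ee_rot: [-2.495, -1.908, 0.001]
force: [0.5, 0.8, -2.6]
grip_width: 0.0228
grip_force: 98.4
```

```bash
python3 chk.py
```

```text
[0.5447334  0.02453071 0.10275516] tooly -15.174185830436787 z [-0.00095401  0.00011947] [ 0.45816807  0.77118836 -2.59694148] [ 0.07866438 -0.18523587 -0.01425963] [ 0.13  0.6  -0.39  1.9   0.34  0.71 -0.72]
row [-0.003   0.0006 -0.0575] turn [-0.0003  0.      0.0007]
row [-0.003   0.0006 -0.0575] turn [-1.000e-04 -5.000e-04 -9.993e-01]
```

>>> send_rows(steps=[[-0.001, 0, 0.01, 0, 0, 0], [-0.001, 0, 0.02, 0, 0, 0], [-0.001, 0, 0.03, 0, 0, 0], [-0.001, 0, 0.04, 0, 0, 0], [-0.001, 0, 0.05, 0, 0, 0], [-0.001, 0, 0.05, 0, 0, 0]])

```text
time_s: 16.23
tool_pos: [0.5447, 0.0243, 0.0877]
ee_rot: [-2.495, -1.908, 0.001]
force: [-0.3, 1.1, -3.1]
grip_width: 0.0232
grip_force: 98.6
```

The key has slipped into the keyway without any reaction force. I continue down onto the ejector.

>>> send_rows(steps=[[0, 0, 0.01, 0, 0, 0], [0, 0, 0.02, 0, 0, 0], [0, 0, 0.03, 0, 0, 0], [0, 0, 0.04, 0, 0, 0], [0, 0, 0.048, 0, 0, 0], [0, 0, 0.055, 0, 0, 0], [0, 0, 0.06, 0, 0, 0], [0, 0, 0.06, 0, 0, 0]])

```text
time_s: 16.9
tool_pos: [0.5449, 0.0243, 0.0714]
ee_rot: [2.495, 1.908, -0.0]
force: [-8.8, -0.1, 30.1]
grip_width: 0.0231
grip_force: 102.5
```

>>> send_rows(steps=[[0, 0, 0, 0, 0, 0], [0, 0, 0, 0, 0, 0], [0, 0, 0, 0, 0, 0], [0, 0, 0, 0, 0, 0], [0, 0, 0, 0, 0, 0], [0, 0, 0, 0, 0, 0]])

```text
time_s: 17.4
tool_pos: [0.5449, 0.0243, 0.0714]
ee_rot: [2.495, 1.908, -0.0]
force: [-9.1, -0.5, 29.9]
grip_width: 0.0233
grip_force: 102.5
```

```bash
python3 chk.py
python3 - <<'E'
from h import *
s=robot.read_state();c=robot.calibration('wrist');p,d=robot.grab_frame('wrist');cs=robot.calibration('scene');ps,ds=robot.grab_frame('scene')
R=toolR();P,u,v=cloud(c,d);rel=(P-s['tool_pos'])@R
n=(abs(rel[:,0])<.03)&(abs(rel[:,1])<.0125);k=n&(rel[:,2]<-.03)&(rel[:,2]>-.05);print('headtop rel',np.median(rel[k,2]),'z',np.median(P[k,2]))
k=(np.hypot(P[:,0]-.545,P[:,1]-.024)<.06)
print(np.histogram(P[k,2],np.arange(.016,.112,.004)))
f=k&(P[:,2]>.0195)&(P[:,2]<.0245);print('flange',np.median(P[f,2]))
col=k&(P[:,2]>.0615)&(P[:,2]<.0675)&(np.hypot(P[:,0]-.545,P[:,1]-.024)<.0185);print('collar',col.sum(),np.median(P[col,2]))
x,y=proj(cs,[.545,.024,.06])[0].astype(int)
a=cv2.resize(ps[y-40:y+40,x-50:x+50,::-1],(375,300),interpolation=cv2.INTER_CUBIC)
b=cv2.resize(p[:300,125:525,::-1],(400,300));cv2.imwrite('pics/end.png',np.hstack([a,b]))
E
```

```text
[0.5449264  0.02427177 0.07138939] tooly -15.187116778155513 z [ 0.00018573 -0.00040498] [-9.08275851 -0.45265654 29.94332436] [-0.05565379  1.99176648 -0.07552961] [ 0.11  0.65 -0.37  1.92  0.37  0.64 -0.75]
row [-2.40e-03 -1.00e-04 -1.62e-01] turn [0.0001 0.0001 0.0006]
row [-2.40e-03 -1.00e-04 -1.62e-01] turn [-2.000e-04  1.000e-04 -9.994e-01]
headtop rel -0.03704786809048334 z 0.10843681674492309
(array([7668, 7237,  108,  112,  108,  122,  138,  133,  158,  161, 1282,
        584,  258,  152,  208,  320,  388,  452,  470,  504,  570,  498,
       1294]), array([0.016, 0.02 , 0.024, 0.028, 0.032, 0.036, 0.04 , 0.044, 0.048,
       0.052, 0.056, 0.06 , 0.064, 0.068, 0.072, 0.076, 0.08 , 0.084,
       0.088, 0.092, 0.096, 0.1  , 0.104, 0.108]))
flange 0.02068630747765312
collar 771 0.06361157482460708
```

View pics/end.png

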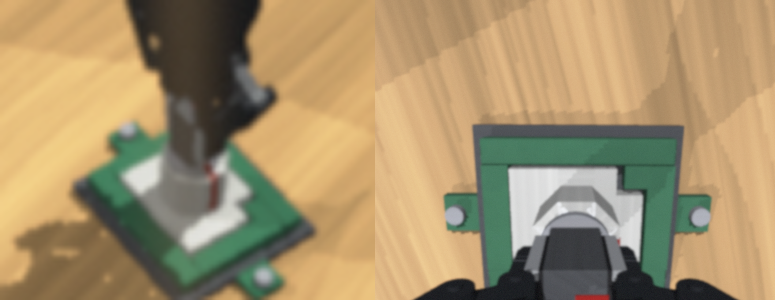

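The picture shows the hub seated and the collar flat on its top: collar at 63.6 mm and head top at 108.4 mm, against 64 and 109 mm expected. The red marks line up, and the arm is pressing at 30 N.

```bash
python3 -c "
from workcell import robot
print(robot.job_done())"
```

```text
the job is handed in; nothing more can be done
None
```

I seated the hub in the pocket with its notch at the filled corner, and pushed the keyed punch fully home in it. I handed the job in at about 17.5 s of the 58 s limit, still gripping the punch and pressing it down with about 30 N; the script gave no verdict.

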